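# Pack the checked plaques and hang up the magnifier

### The arm

A 6-joint arm with a two-finger parallel gripper is mounted at the origin on the work surface. World frame = base frame: x ahead of the robot, y to its left, z up, the work surface at z = 0. Lengths are in m, angles in rad, forces in N, time in s.
With the tool pointing down it reaches from about 0.275 to 0.85 m from the base axis. Payload 19 kg.
Tool frame: the origin (TCP) lies midway between the tips of the shut fingers; the grasp point (between the pads) lies 19 mm behind it; z points along the fingers, y is the line along which they close (so a half turn about z gives the same grasp; the last joint's range is limited). The gripper opens to 85 mm and grips with 20 to 120 N. Pads are 22 mm wide; open, the fingers measure 114 mm over their backs; the gripper's body (76 mm by 85 mm) begins 54 mm behind the grasp point. The pads swing forward as they close: fully open they stand 13 mm farther back than shut.
Start: joints at [-1.411, 0.15, 1.437, -0, 1.554, -0.134], TCP at [0.166, -0.55, 0.231] pointing down, gripper open.
Joint ranges: [-2.8, 2.8], [-0.68, 2.1], [0.12, 2.68], [-1.39, 4.53], [0.16, 2.79], [-2.81, 2.81]. Speed limits (rad/s): [1.89, 1.89, 2.22, 3.01, 3.01, 3.01].

### API

Orientations are given as a 3x3 rotation matrix whose columns are the frame's x, y, z axes.
In Python, from station import arm, cams, job gives the robot as it stands. The module is installed in compiled form; this text tells all that it offers.
- The arm moves only by the shell command python3 -m crank 'ROWS' [FORCE]. ROWS is JSON, a list that holds one entry, the list of rows, each a list of 7 numbers: the closure, from -1 (fully open) to 1 (shut), then the shift along the tool's x, y, z in mm, then the turn, a rotation vector about the tool's x, y, z in rad. In form: [[[claw, x, y, z, wx, wy, wz], ...]]. A call has 1 to 20 rows; each row shifts and turns the commanded pose from where the row before left it, along the tool's axes as they then stand; what a row does not reach is not made up. A row lasts 1/8 s, in which the tool goes at most 62.5 mm and 10.7 degrees, less where a joint would pass 70% of its speed; a pose out of reach is approached as far as the arm can. A call is refused whole if a number of a shift passes 62.5 or a number of a turn 0.188, either way. A call with a gripper value outside its range is refused whole. The fingers move at their own pace and stop on an object; FORCE is the grip in N (left out, the last holds). Time passes only in rows, so rows that do not move let the fingers close. It gives the time, the measured TCP pose, the force, the opening and the grip force at its end, in the units of the state.
- arm.observe(): the state, without advancing time (a new reading comes with each control period).
- cams.read_camera(name): name is "side" or "top"; returns a dict with "frame" (420x560x3 uint8, blue, green, red), "fx", "fy", "cx", "cy" (pixels), "dist_coeffs" ([k1, k2, p1, p2, k3] as OpenCV has them; the pictures are not rectified), "view" (4x4, takes a point from world to camera coordinates). Camera axes: x right, y up, looking along -z (the intrinsics and any distortion apply to the point x, -y, -z); pixel columns grow to the right and rows downward; lengths in m; the calibration is good to about 2 mm. A picture is of the moment at which its call begins. There is no depth.
- job.sign_off(): hands the job in; it is judged then, once.
The state is a dict: "t": time; "joint_positions": joint angles; "qd": joint speeds; "joint_torque": joint torques, N m; "position": TCP position; "orientation": TCP orientation; "force": force on the tool from outside, world axes, zero at the start; "moment": the same for the moment, N m; "opening": opening from 0.0 (shut) to 1.0 (fully open); "grasp_force": force on a finger pad.
Only numpy, scipy, OpenCV 4.12 (cv2) and the standard library are available. Lean on these libraries where they do the work, as an engineer would, in place of code of your own. Each camera call takes 0.05 s, during which the arm holds its last target. There are 200 camera calls.

### The job

Lift the lid off the aluminium case by its knob and lay it knob up on the middle of the grey felt pad. Then stack all the white plaques from the counter squarely in one pile on the teak bed inside the case, each one flat and flush with the bed's edges, and hang the brass magnifier by its handle bar over both prongs of the steel hook stand. Leave the rubber cup and the canister where they are.

Things in the scene. Friction and masses are not known exactly. Their poses are not given: they have to be found in the camera images.
- case: Fixed open-topped aluminium case, 126 (x) x 146 (y) x 72 mm high, walls 5 mm; at the start the loose lid covers it. Origin: centre of its underside on the counter; z up. On its inner floor a teak bed, 90 (x) x 54 (y) mm, the same outline as a plaque, is fixed in the middle, its top 14 mm above the counter.
- bed (a point): Centre of the top face of the teak bed in the case, 14 mm above the counter; x along the bed's 90 mm length, y along its 54 mm width, z up.
- lid: Loose aluminium lid of the case, 132 (x) x 152 (y) mm, about 250 g: a 4 mm plate over a 110 x 130 x 5 mm plug that drops loosely (3 mm all round) into the case's mouth. Origin: centre of the plug's underside, z up; the top of the plate is at z = 9 mm. On its middle a round black knob 32 mm across, from z = 17 to 39 mm, on an 18 mm stem.
- pad: Fixed grey felt pad 160 (x) x 180 (y) x 3 mm flat on the counter, where the lid is laid. Origin: centre of its underside.
- magnifier: Loose magnifying lens in a round brass rim, 100 mm across and 28 mm high, about 250 g, standing flat, with a fixed upright arched carrying handle of 10 mm brass rod. Origin: centre of its underside, z up. The handle stands in its y-z plane: legs at y = -62 and +62 mm, level top bar along y (straight from y = -52 to +52 mm), its centre line 112 mm above the origin.
- grip (a point): Middle of the top bar of the magnifier's handle (10 mm thick, along y); axes as the magnifier's.
- stand: Fixed steel stand with a double hook: two parallel prongs of 10 mm rod, at y = -36 and +36 mm, centre lines 170 mm above the counter. They run level from a crossbar on a 16 mm post at x = +80 mm to x = -30 mm, then turn up to their tips at x = -45 mm, 197 mm above the counter. The open side faces its -x, roughly the robot. Origin: on the counter, midway between and under the prongs.
- seat (a point): Where the middle of the magnifier's handle bar comes to lie when hung on both prongs (bar along y): above the stand's origin, midway between the prongs, 180 mm above the counter; axes as the stand's. The prongs pass under the bar and over the brass rim; the bar may rest anywhere on their level part.
- cup: Grey rubber chip cup 68 mm across, 62 mm high; a bystander. Origin: centre of its underside.
- canister: Squat screw-top aluminium canister 62 mm across, 42 mm high; a bystander. Origin: centre of its underside.
- plaque0: Loose flat white casino plaque 90 (x) x 54 (y) x 9 mm (z), 55 g, lying on the counter. Origin: centre of its underside, z up. All plaques are alike; four to six are present.
- plaque1: Loose flat white casino plaque 90 (x) x 54 (y) x 9 mm (z), 55 g, lying on the counter. Origin: centre of its underside, z up. All plaques are alike; four to six are present.
- plaque2: Loose flat white casino plaque 90 (x) x 54 (y) x 9 mm (z), 55 g, lying on the counter. Origin: centre of its underside, z up. All plaques are alike; four to six are present.
- plaque3: Loose flat white casino plaque 90 (x) x 54 (y) x 9 mm (z), 55 g, lying on the counter. Origin: centre of its underside, z up. All plaques are alike; four to six are present.
- plaque4: Loose flat white casino plaque 90 (x) x 54 (y) x 9 mm (z), 55 g, lying on the counter. Origin: centre of its underside, z up. All plaques are alike; four to six are present.
- plaque5: Loose flat white casino plaque 90 (x) x 54 (y) x 9 mm (z), 55 g, lying on the counter. Origin: centre of its underside, z up. All plaques are alike; four to six are present.
There are look-alikes about, which are no part of the job. What is shaped like the plaque3 but brown or green is not meant. Leave any orange look-alike of the plaque5 alone.

How it is judged:
By the outcome, as a careful person would: the job done as asked, in the order asked, and still so for the second after the job is handed in, with the robot touching nothing.
Of plaque0, plaque1, plaque2, plaque3, plaque4, plaque5 only 4 to 6 are there at a start; the rules pass over those that are not, and their reading is None.
At some moment in a run one of magnifier, lid may be knocked a few centimetres aside while the robot is not near it.
It also fails if it takes over 210 s, if anything falls off the work surface, if the arm or the gripper's body presses on something with over 40 N, if the wrist force passes 120 N, or if a joint passes its speed limit or range.

## Working session

There is one attempt and no reset: what is moved stays moved. The work goes in short steps, Python scripts to look and compute and a shell command to move; the robot and the scene stay as the last step left them, time stands still between calls to the robot, and variables do not carry over. Pictures are saved under pics/ and viewed, at most 14 in all, crops included, and the job is handed in when it is done.

```bash
mkdir -p pics; cat > h.py <<'E'
import numpy as np, cv2
from station import arm, cams, job
def snap(n,f=None):
    d=cams.read_camera(n)
    if f: cv2.imwrite('pics/'+f,d['frame'])
    return d
def K(d): return np.array([[d['fx'],0,d['cx']],[0,d['fy'],d['cy']],[0,0,1.]])
def ray(d,uv):
    u=cv2.undistortPoints(np.array(uv,float).reshape(-1,1,2),K(d),np.array(d['dist_coeffs'],float)).reshape(-1,2)
    V=np.array(d['view']);R=V[:3,:3];o=-R.T@V[:3,3]
    return o,np.c_[u[:,0],-u[:,1],-np.ones(len(u))]@R
def plane(d,uv,z):
    o,r=ray(d,uv); return o+r*((z-o[2])/r[:,2])[:,None]
def proj(d,P):
    V=np.array(d['view']);p=np.atleast_2d(P)@V[:3,:3].T+V[:3,3]
    return cv2.projectPoints(p*[1,-1,-1],np.zeros(3),np.zeros(3),K(d),np.array(d['dist_coeffs'],float))[0].reshape(-1,2)
def st():
    s=arm.observe(); print('t',round(s['t'],2),'p',np.round(s['position'],4),'F',np.round(s['force'],1),'op',round(s['opening'],3),'g',np.round(s['grasp_force'],1)); print(np.round(s['orientation'],3).tolist(),'q',np.round(s['joint_positions'],2)); return s
E
python3 - <<'E'
from h import *
a=snap('top','t0.png');b=snap('side','s0.png')
for d in(a,b):
    V=np.array(d['view']);print(-V[:3,:3].T@V[:3,3],d['fx'],d['dist_coeffs'])
st()
E
```

```text
[ 0.10362978 -0.02482623  1.6079687 ] 538.185856388873 [-0.13652874  0.          0.          0.          0.        ]
[-0.39185809 -1.02468208  1.02842779] 532.3355362985798 [0.01041357 0.         0.         0.         0.        ]
t 0.1 p [ 0.1665 -0.5501  0.2307] F [0.9 0.5 0.2] op 1.001 g 0.0
[[0.957, 0.29, -0.0], [0.29, -0.957, 0.001], [0.0, -0.001, -1.0]] q [-1.41  0.15  1.44  0.    1.55 -0.13]
```

View pics/t0.png

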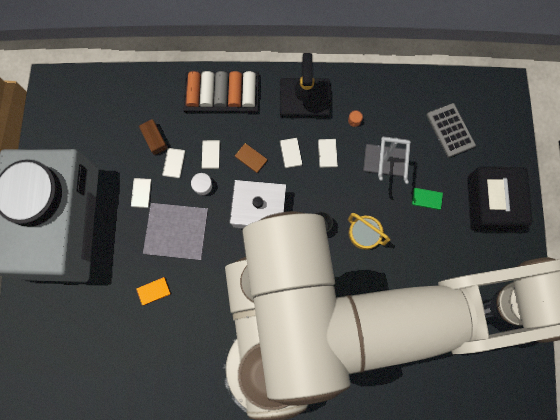

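View pics/s0.png

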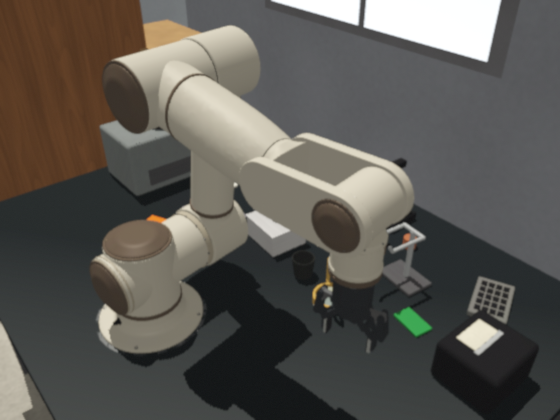

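The top view is oriented with world +x up and +y left. It shows the lid with its knob at about (258,202), the pad at (176,231), the magnifier at (367,232), the stand at (395,160) and the canister at (201,184). Five white plaques are at (141,193), (173,163), (210,154), (290,152) and (327,152). In the side view the arm hides part of the scene.

```bash
cat >> h.py <<'E'
def rects(d,mask,z,amin=100,amax=5000):
    out=[]
    for c in cv2.findContours(mask,cv2.RETR_EXTERNAL,cv2.CHAIN_APPROX_NONE)[0]:
        a=cv2.contourArea(c)
        if a<amin or a>amax: continue
        m=np.zeros(mask.shape,np.uint8);cv2.drawContours(m,[c],-1,1,-1)
        v,u=np.nonzero(m); P=plane(d,np.c_[u,v],z)[:,:2]   # pixel area points
        ce=P.mean(0);w,E=np.linalg.eigh(np.cov((P-ce).T))
        L=np.sqrt(12*w[::-1])*1e3; yaw=np.degrees(np.arctan2(E[1,1],E[0,1]))
        out.append((ce,L,(yaw+90)%180-90,(u.mean(),v.mean())))
    return out
def white(d,lo=150):
    f=d['frame'].astype(int);return ((f.min(2)>lo)&(f.max(2)-f.min(2)<45)).astype(np.uint8)*255
E
python3 - <<'E'
from h import *
d=snap('top');f=d['frame']
for p in [(141,193),(173,163),(210,154),(290,152),(258,185),(245,210),(176,231),(498,190),(325,225),(201,184)]: print(p,f[p[1],p[0]])
for r in rects(d,white(d),.009): print(np.round(r[0],4),np.round(r[1],1),round(r[2],1),np.round(r[3],1))
hsv=cv2.cvtColor(f,cv2.COLOR_BGR2HSV)
z=cv2.resize(f[120:270,120:440],None,fx=2.5,fy=2.5,interpolation=cv2.INTER_CUBIC);cv2.imwrite('pics/c0.png',z)
E
```

```text
(141, 193) [234 244 244]
(173, 163) [225 236 240]
(210, 154) [222 233 236]
(290, 152) [218 228 232]
(258, 185) [214 215 218]
(245, 210) [216 216 221]
(176, 231) [139 132 138]
(498, 190) [202 219 225]
(325, 225) [65 72 72]
(201, 184) [220 222 225]
[ 0.2035 -0.8173] [152.4 114.6] -6.8 [542.3 298.6]
[ 0.3466 -0.8667] [43.7 36.7] 64.0 [553.5 252. ]
[ 0.3992 -0.2716] [74.1 51.9] 53.2 [364.2 234.1]
[0.3442 0.7462] [209.  147.4] -78.1 [ 33.8 246.8]
[ 0.5297 -0.7002] [96.1 65.8] 1.2 [498.2 194.2]
[0.522  0.4185] [90.9 54.5] -1.8 [140.3 192.3]
[0.5558 0.2313] [55.7 54.1] -7.9 [200.6 182.3]
[0.5254 0.8024] [166.6 155.4] 8.1 [ 23.7 190.2]
[0.6194 0.3205] [91.3 54.2] -8.1 [173.4 162.6]
[0.6493 0.2057] [91.1 53.1] 1.4 [210.1 153.8]
[ 0.6578 -0.1624] [91.8 53.9] 2.6 [327.5 152.4]
[ 0.6573 -0.0474] [90.  53.8] 10.8 [290.8 152.2]
[ 0.6522 -0.3725] [152.8 128.3] -3.1 [394.  155.2]
[0.8775 0.0932] [114.4  35.1] 0.3 [248.   87.7]
[0.8778 0.231 ] [113.4  34.7] -0.4 [205.8  87.4]
[ 0.8507 -0.9011] [264.7  98.2] -10.5 [546.2 102.3]
[ 0.9918 -0.3649] [506.2  29.7] -89.7 [386.7  58.5]
[0.9936 0.0838] [323.1  32.9] 89.7 [251.9  55.9]
[0.9877 0.7347] [582.3  97.1] -86.5 [62.1 59.4]
```

View pics/c0.png

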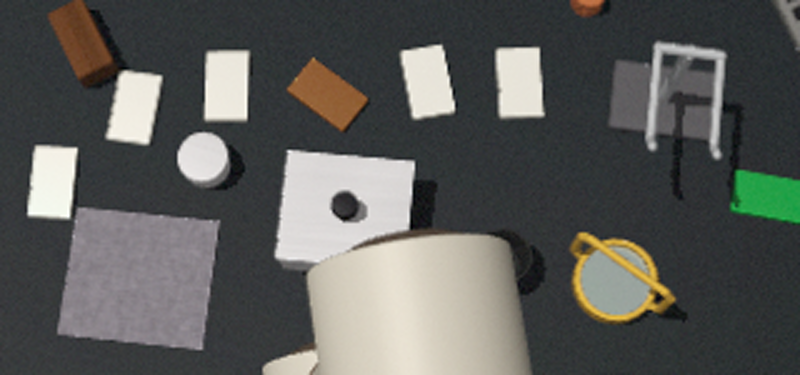

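```bash
python3 - <<'E'
from h import *
d=snap('top');f=d['frame'].astype(int);h=cv2.cvtColor(d['frame'],cv2.COLOR_BGR2HSV)
m=((f.min(2)>95)&(f.max(2)<175)).astype(np.uint8)*255
m=cv2.morphologyEx(m,cv2.MORPH_OPEN,np.ones((5,5)))
for r in rects(d,m,.003,800): print('grey',np.round(r[0],4),np.round(r[1],1),round(r[2],1),np.round(r[3],1))
# knob
k=np.zeros(m.shape,np.uint8);k[190:215,245:272]=(f[190:215,245:272].max(2)<90)*255
for r in rects(d,k,.100,30): print('knob',np.round(r[0],4),np.round(r[1],1),np.round(r[3],1))
# lid edges
w=white(d,195);g=w[170:245,220:300]
top=[(u,170+np.nonzero(w[170:200,u])[0][0]) for u in range(240,280)]
left=[(222+np.nonzero(w[v,222:260])[0][0],v) for v in range(186,218)]
right=[(np.nonzero(w[v,222:300])[0][-1]+223,v) for v in range(188,205)]
for n,e in(('top',top),('left',left),('right',right)):
    P=plane(d,np.array(e)-.5,.076)[:,:2];vx,vy,x,y=cv2.fitLine(P.astype(np.float32),cv2.DIST_HUBER,0,.001,.001).ravel();print(n,np.degrees(np.arctan2(vy,vx)),P[0],P[-1])
y=((h[...,0]>18)&(h[...,0]<32)&(h[...,1]>130)).astype(np.uint8)*255;y[:, :340]=0;y[:200]=0
print('mag',[ (np.round(r[0],4),np.round(r[1],1),round(r[2],1)) for r in rects(d,y,.1,50)])
E
```

```text
grey [ 0.0482 -0.4357] [338.3  29.2] -76.2 [421.2 352.6]
grey [0.3463 0.749 ] [232.3 171.5] -83.3 [ 34.  246.4]
grey [0.4031 0.3033] [178.5 160.3] 85.0 [175.2 230.9]
grey [0.6275 0.7504] [292.  89.] 81.3 [ 43.8 160.3]
grey [ 0.5639 -0.8806] [383.9  70. ] -3.5 [549.8 185.6]
grey [ 0.9859 -0.7962] [343.9  61.2] 84.0 [511.2  65.2]
knob [0.4726 0.0482] [29.8 26.5] [257.7 202.1]
top 85.44938 [0.5437221 0.1048517] [ 0.53580071 -0.01085542]
left -4.5449557 [0.52818434 0.11918984] [0.43427669 0.12782173]
right -3.9982274 [ 0.52375218 -0.02872045] [ 0.47514304 -0.026307  ]
mag [(array([ 0.3897, -0.2632]), array([105.2,  83.2]), np.float64(56.5))]
```

```bash
cat >> h.py <<'E'
def go(x,y,z,yaw):
    "turn about tool z first, then the shift in tool axes after that turn (mm)"
    s=arm.observe();R=np.array(s['orientation']);cy=np.degrees(np.arctan2(R[1,0],R[0,0]))
    dy=(yaw-cy+90)%180-90; t=np.radians(cy+dy)
    Rn=np.array([[np.cos(t),np.sin(t),0],[np.sin(t),-np.cos(t),0],[0,0,-1]])
    print('turn wz',round(-np.radians(dy),4),'shift',np.round(Rn.T@(np.array([x,y,z])-s['position'])*1e3,1),'tilt',np.round(R[:2,2],4),'q6',round(s['joint_positions'][5],2),'t',round(s['t'],2))
E
python3 -m crank '[[[-1,0,0,0,0,0,0.148],[-1,0,0,0,0,0,0.148],[-1,22,-43,0,0,0,0],[-1,22,-43,0,0,0,0],[-1,22,-43,0,0,0,0],[-1,22,-43,0,0,0,0],[-1,22,-43,0,0,0,0],[-1,22,-43,0,0,0,0],[-1,22,-43,0,0,0,0],[-1,22,-43,0,0,0,0],[-1,22,-43,0,0,0,0],[-1,22,-43,0,0,0,0],[-1,22,-43,0,0,0,0],[-1,22,-43,0,0,0,0],[-1,22,-43,0,0,0,0],[-1,22,-43,0,0,0,0],[-1,0,0,0,0,0,0]]]' 60
python3 - <<'E'
from h import *
st();go(.4725,.0482,.081,0)
snap('top','t1.png');snap('side','s1.png')
E
```

```text
t: 2.33
position: [0.4764, 0.0534, 0.2308]
orientation: [[1.0, 0.001, -0.001], [0.001, -1.0, 0.001], [-0.001, -0.001, -1.0]]
force: [0.1, -1.9, 0.0]
opening: 1.002
grasp_force: 0.0
t 2.33 p [0.4764 0.0534 0.2308] F [ 0.1 -1.9  0. ] op 1.002 g 0.0
[[1.0, 0.001, -0.001], [0.001, -1.0, 0.001], [-0.001, -0.001, -1.0]] q [-0.05 -0.05  1.65  0.    1.54  1.52]
turn wz 0.0013 shift [ -3.9   5.2 149.8] tilt [-0.0008  0.0006] q6 1.52 t 2.33
```

View pics/s1.png

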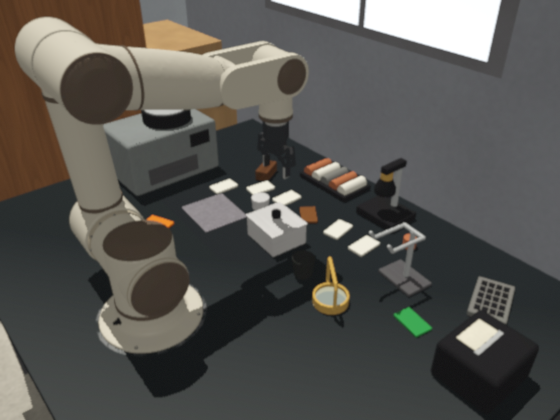

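View pics/t1.png

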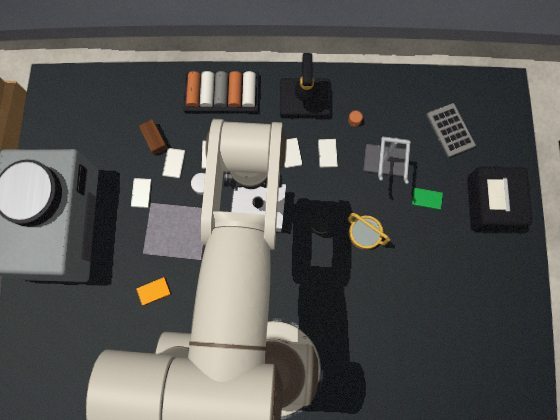

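Side view: the arm is above the case, and the knob at (277,214), the magnifier at (331,295) and five white plaques on the counter are all clear. There is no sixth plaque. Next I'll cross-check the knob using both views.

```bash
cat >> h.py <<'E'
def tri(d1,p1,d2,p2):
    o1,r1=ray(d1,[p1]);o2,r2=ray(d2,[p2]);r1=r1[0]/np.linalg.norm(r1);r2=r2[0]/np.linalg.norm(r2)
    s=np.linalg.lstsq(np.c_[r1,-r2],o2-o1,rcond=None)[0];a=o1+s[0]*r1;b=o2+s[1]*r2
    return (a+b)/2,np.linalg.norm(a-b)*1e3
E
python3 - <<'E'
from h import *
a=snap('top');b=snap('side');f=b['frame'].astype(int)
k=np.zeros(f.shape[:2],np.uint8);k[206:222,268:287]=(f[206:222,268:287].max(2)<90)*255
n,l,s,c=cv2.connectedComponentsWithStats(k);i=1+np.argmax(s[1:,4]);print(s[i],c[i])
print(tri(a,(257.7,202.1),b,c[i]))
print('side plaques');[print(np.round(r[0],4),np.round(r[1],1),round(r[2],1)) for r in rects(b,white(b),.009,60,600)]
E
```

```text
[272 210   8   9  67] [275.65671642 213.98507463]
(array([0.47454079, 0.04881416, 0.09090883]), np.float64(0.6192630318649742))
side plaques
[-1.232e-01  1.000e-04] [115.8  19.3] 87.6
[ 0.4313 -0.2887] [47.2 19.5] 43.8
[ 0.4011 -0.2582] [60.5 41.7] 43.0
[ 0.1096 -0.0338] [85.8 38. ] 67.2
[ 0.6534 -0.167 ] [93.  57.2] 3.6
[ 0.7959 -0.2123] [142.2 130.8] -3.1
[ 0.6528 -0.0522] [93.6 57.4] 11.8
[0.028  0.5552] [161.5  24.4] 78.1
[0.6001 0.2938] [135.9  72.2] 45.7
[0.5189 0.4125] [93.2 59.9] 0.6
[0.9036 0.1201] [115.4  39.4] 3.3
[0.9032 0.2593] [118.3  40.4] 3.4
[0.4748 1.0678] [135.5  91. ] -36.7
[0.6821 1.1546] [142.8  51.8] -39.4
```

```bash
python3 -m crank '[[[-1,-3.4,5,30,0,0,0],[-1,0,0,40,0,0,0],[-1,0,0,40,0,0,0],[-1,0,0,25,0,0,0],[-1,0,0,15,0,0,0],[-1,0,0,0,0,0,0],[1,0,0,0,0,0,0],[1,0,0,0,0,0,0],[1,0,0,0,0,0,0],[1,0,0,0,0,0,0],[1,0,0,0,0,0,0],[1,0,0,0,0,0,0]]]' 80
python3 -m crank '[[[1,0,0,-10,0,0,0],[1,0,0,-20,0,0,0],[1,0,0,-30,0,0,0],[1,0,0,-30,0,0,0],[1,0,0,0,0,0,0]]]' 80
python3 - <<'E'
from h import *
go(.4031,.3033,.1,0)
E
```

```text
t: 4.03
position: [0.4728, 0.0467, 0.0823]
orientation: [[1.0, -0.002, 0.001], [-0.002, -1.0, 0.001], [0.001, -0.001, -1.0]]
force: [-3.1, 7.0, 11.0]
opening: 0.347
grasp_force: 78.9
t: 4.65
position: [0.4733, 0.0459, 0.1733]
orientation: [[1.0, -0.002, 0.003], [-0.002, -1.0, -0.0], [0.003, 0.0, -1.0]]
force: [-0.3, -0.0, -4.3]
opening: 0.343
grasp_force: 79.9
turn wz -0.0021 shift [ -70.2 -257.4   73.3] tilt [ 0.0035 -0.0003] q6 1.51 t 4.65
```

```bash
python3 -m crank '[[[1,-7,-26,0,0,0,0.007],[1,-7,-26,0,0,0,0],[1,-7,-26,0,0,0,0],[1,-7,-26,0,0,0,0],[1,-7,-26,0,0,0,0],[1,-7,-26,0,0,0,0],[1,-7,-26,0,0,0,0],[1,-7,-26,0,0,0,0],[1,-7,-25,0,0,0,0],[1,-7,-25,0,0,0,0],[1,0,0,0,0,0,0],[1,0,0,40,0,0,0],[1,0,0,40,0,0,0],[1,0,0,40,0,0,0],[1,0,0,0,0,0,0]]]' 80
python3 - <<'E'
from h import *
go(.4031,.3033,.0185,0); a=snap('top','t2.png'); b=snap('side','s2.png')
f=np.hstack([cv2.resize(a['frame'][130:290,110:310],None,fx=2,fy=2),cv2.resize(b['frame'][150:310,150:350],None,fx=2,fy=2)]);cv2.imwrite('pics/c2.png',f)
E
```

```text
t: 6.52
position: [0.4029, 0.3031, 0.0486]
orientation: [[1.0, -0.01, -0.005], [-0.01, -1.0, -0.003], [-0.005, 0.003, -1.0]]
force: [0.6, -0.3, -1.7]
opening: 0.344
grasp_force: 79.9
turn wz -0.0095 shift [ 0.2 -0.2 30.1] tilt [-0.0052 -0.0029] q6 2.07 t 6.53
```

View pics/c2.png

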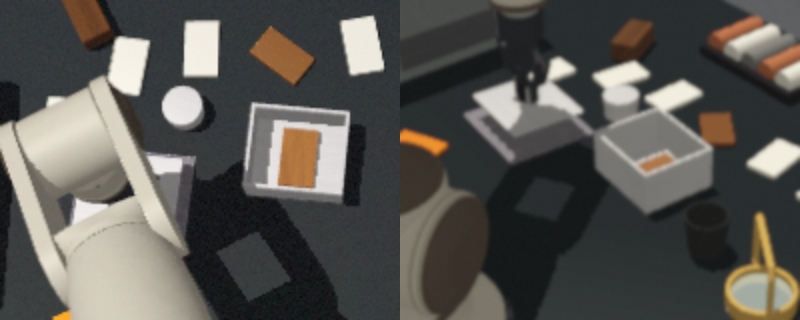

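The crop shows the lid held level over the pad and the case open with the teak bed visible at top-image pixel (260,209). I'll lower the lid and let go.

```bash
python3 -m crank '[[[1,0,0,15,0,0,0],[1,0,0,10,0,0,0],[1,0,0,4,0,0,0],[1,0,0,1,0,0,0],[1,0,0,0,0,0,0],[-1,0,0,0,0,0,0],[-1,0,0,0,0,0,0],[-1,0,0,0,0,0,0],[-1,0,0,0,0,0,0],[-1,0,0,0,0,0,0],[-1,0,0,-20,0,0,0],[-1,0,0,-40,0,0,0],[-1,0,0,-50,0,0,0],[-1,0,0,-50,0,0,0],[-1,0,0,-30,0,0,0],[-1,0,0,0,0,0,0]]]' 80
python3 - <<'E'
from h import *
go(.4031,.3033,.0185,0)
a=snap('top');f=a['frame'].astype(int);h=cv2.cvtColor(a['frame'],cv2.COLOR_BGR2HSV)
t=((h[...,0]>5)&(h[...,0]<20)&(h[...,1]>90)&(h[...,2]>80)).astype(np.uint8)*255
for r in rects(a,t,.014,150,800): print('teak',np.round(r[0],4),np.round(r[1],1),round(r[2],1),np.round(r[3],1))
b=snap('side')
w=white(a,180)
for r in rects(a,w,.009): 
    if 30<r[1][1]<60: print('w',np.round(r[0],4),np.round(r[1],1),round(r[2],1),np.round(r[3],1))
# case rim: outer far edge & sides at z=.072
g=cv2.resize(a['frame'][170:240,220:300],None,fx=7,fy=7,interpolation=cv2.INTER_NEAREST);cv2.imwrite('pics/case.png',g)
E
```

```text
t: 8.62
position: [0.4053, 0.305, 0.2136]
orientation: [[1.0, -0.009, 0.003], [-0.009, -1.0, 0.002], [0.003, -0.002, -1.0]]
force: [-0.1, 0.2, -0.6]
opening: 1.001
grasp_force: 0.0
turn wz -0.0092 shift [ -2.2   1.7 195.1] tilt [0.0034 0.002 ] q6 2.07 t 8.62
teak [0.4735 0.0488] [89.2 54.2] -4.4 [258.7 208.6]
teak [0.6369 0.0782] [90.7 55.4] 52.6 [250.5 157.4]
teak [0.7107 0.3967] [99.9 49.6] 28.9 [151.3 134.7]
teak [ 0.7741 -0.2507] [51.8 38.7] -23.0 [354.8 117.8]
teak [0.8711 0.1376] [125.   39.7] 0.1 [234.2  88.7]
teak [0.872  0.2738] [122.4  40.5] 0.0 [192.5  88.4]
w [0.0904 0.0679] [76.3 41.9] -47.1 [249.5 337.1]
w [0.4424 0.2522] [58.6 49.5] 33.5 [192.  218.1]
w [0.5561 0.2314] [53.6 53.1] 65.7 [200.5 182.3]
w [0.6211 0.3194] [87.3 51.3] -3.6 [173.8 162.1]
w [0.6483 0.2058] [88.9 52.9] 2.0 [210.1 154.1]
w [ 0.6586 -0.1629] [88.3 52.9] 2.3 [327.6 152.2]
w [ 0.6574 -0.0473] [88.6 52.9] 10.7 [290.8 152.1]
w [0.8798 0.0953] [109.5  30.8] -0.4 [247.4  87. ]
```

View pics/case.png

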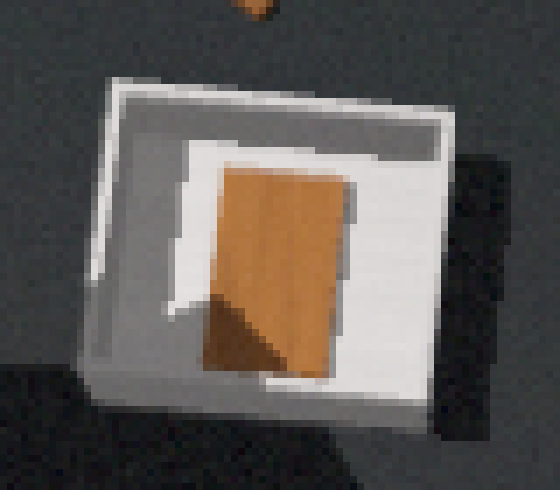

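```bash
python3 - <<'E'
from h import *
for i in range(6):
    s=arm.observe();print(round(s['t'],2),np.round(s['position'],4),np.round(np.array(s['orientation'])[1,0],4),np.round(s['joint_positions'],4)); cams.read_camera('top')
E
```

```text
8.72 [0.4045 0.3045 0.2109] -0.0093 [4.929e-01 1.480e-02 1.625e+00 1.000e-04 1.502e+00 2.073e+00]
8.78 [0.4043 0.3044 0.2103] -0.0092 [4.9300e-01 1.5300e-02 1.6256e+00 1.0000e-04 1.5021e+00 2.0730e+00]
8.82 [0.4043 0.3044 0.2102] -0.0092 [0.493  0.0155 1.6256 0.     1.5021 2.073 ]
8.88 [0.4043 0.3044 0.2102] -0.0092 [4.9300e-01 1.5600e-02 1.6255e+00 1.0000e-04 1.5022e+00 2.0730e+00]
8.93 [0.4043 0.3044 0.2104] -0.0092 [4.9300e-01 1.5500e-02 1.6253e+00 1.0000e-04 1.5024e+00 2.0730e+00]
8.97 [0.4044 0.3044 0.2105] -0.0092 [4.9300e-01 1.5500e-02 1.6250e+00 1.0000e-04 1.5024e+00 2.0730e+00]
```

```bash
python3 - <<'E'
from h import *
go(.6205,.3200,-.002,-8)
E
```

```text
turn wz 0.1305 shift [211.8 -45.4 212.7] tilt [-0.0009 -0.0004] q6 2.07 t 9.03
```

```bash
python3 -m crank '[[[-0.55,0,0,0,0,0,0.1305],[-0.55,35.3,-7.6,0,0,0,0],[-0.55,35.3,-7.6,0,0,0,0],[-0.55,35.3,-7.6,0,0,0,0],[-0.55,35.3,-7.5,0,0,0,0],[-0.55,35.3,-7.5,20,0,0,0],[-0.55,35.3,-7.6,50,0,0,0],[-0.55,0,0,50,0,0,0],[-0.55,0,0,30,0,0,0],[-0.55,0,0,0,0,0,0],[-0.55,0,0,0,0,0,0],[-0.55,0,0,0,0,0,0]]]' 40
python3 - <<'E'
from h import *
go(.6205,.3200,-.002,-8);st()
a=snap('top','t3.png');m=((a['frame'].max(2)<80)*255).astype(np.uint8)
cr=np.zeros_like(m);cr[205:245,155:200]=m[205:245,155:200]
for r in rects(a,cr,.040,30): print('knob?',np.round(r[0],4),np.round(r[1],1),np.round(r[3],1))
cv2.imwrite('pics/c3.png',cv2.resize(a['frame'][130:280,110:310],None,fx=3,fy=3))
E
```

```text
t: 10.52
position: [0.6214, 0.3204, 0.0633]
orientation: [[0.99, -0.139, 0.002], [-0.139, -0.99, 0.001], [0.002, -0.001, -1.0]]
force: [0.3, -0.5, 0.3]
opening: 0.776
grasp_force: 0.0
turn wz -0.0 shift [-0.8  0.5 65.3] tilt [0.0025 0.0011] q6 2.08 t 10.53
t 10.53 p [0.6214 0.3204 0.0633] F [ 0.3 -0.5  0.3] op 0.776 g 0.0
[[0.99, -0.139, 0.002], [-0.139, -0.99, 0.001], [0.002, -0.001, -1.0]] q [0.37 0.5  1.33 0.   1.31 2.08]
```

View pics/c3.png

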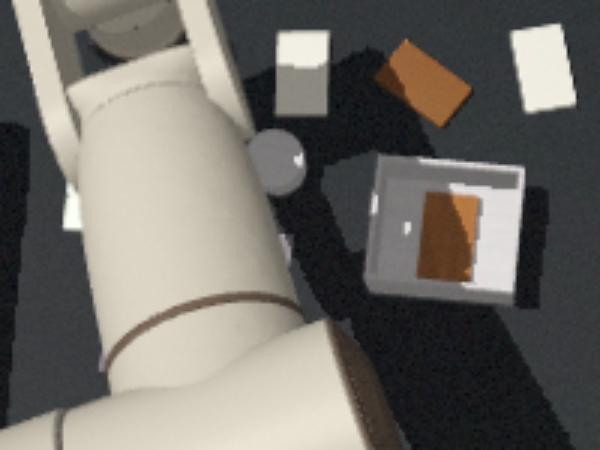

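The arm hides the plaque from above and the scene is otherwise unchanged. I'll go down and grip.

```bash
python3 -m crank '[[[-0.55,-0.8,0.5,30,0,0,0],[-0.55,0,0,20,0,0,0],[-0.55,0,0,11,0,0,0],[-0.55,0,0,4,0,0,0],[-0.55,0,0,0,0,0,0],[-0.55,0,0,0,0,0,0],[1,0,0,0,0,0,0],[1,0,0,0,0,0,0],[1,0,0,0,0,0,0],[1,0,0,0,0,0,0],[1,0,0,0,0,0,0]]]' 40
python3 - <<'E'
from h import *
st()
b=snap('side','s3.png');cv2.imwrite('pics/c4.png',cv2.resize(b['frame'][130:230,190:330],None,fx=5,fy=5))
E
```

```text
t: 11.95
position: [0.6202, 0.3198, -0.0027]
orientation: [[0.99, -0.139, 0.001], [-0.139, -0.99, 0.001], [0.001, -0.001, -1.0]]
force: [-0.7, -0.3, 6.3]
opening: 0.618
grasp_force: 42.6
t 11.95 p [ 0.6202  0.3198 -0.0027] F [-0.7 -0.3  6.3] op 0.618 g 42.6
[[0.99, -0.139, 0.001], [-0.139, -0.99, 0.001], [0.001, -0.001, -1.0]] q [0.37 0.56 1.38 0.   1.2  2.08]
```

View pics/c4.png

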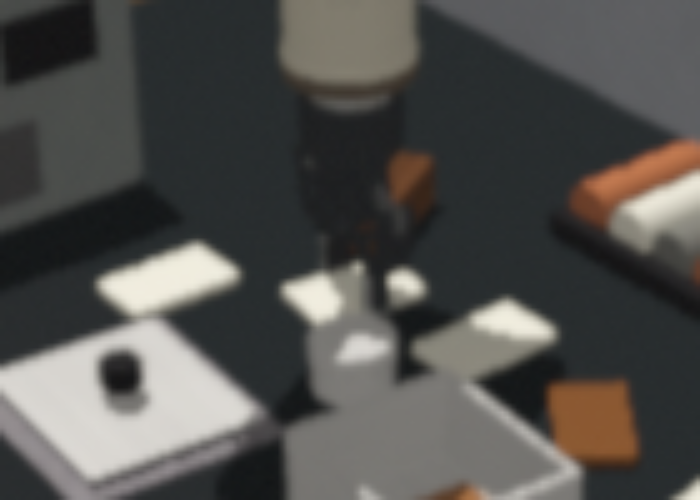

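The side crop shows the fingers straddling the plaque, and the opening of 0.618 fits 54 mm. The lid is flat on the pad. Lifting now.

```bash
python3 -m crank '[[[1,0,0,-20,0,0,0],[1,0,0,-50,0,0,0],[1,0,0,-50,0,0,0],[1,0,0,-20,0,0,0],[1,0,0,0,0,0,0],[1,0,0,0,0,0,0]]]' 40
python3 - <<'E'
from h import *
st();go(.4735,.0488,.012,-4.4)
E
```

```text
t: 12.75
position: [0.6192, 0.3195, 0.1348]
orientation: [[0.99, -0.139, -0.002], [-0.139, -0.99, -0.001], [-0.002, 0.001, -1.0]]
force: [-0.3, -0.4, -0.9]
opening: 0.617
grasp_force: 42.3
t 12.75 p [0.6192 0.3195 0.1348] F [-0.3 -0.4 -0.9] op 0.617 g 42.3
[[0.99, -0.139, -0.002], [-0.139, -0.99, -0.001], [-0.002, 0.001, -1.0]] q [0.37 0.45 1.25 0.   1.44 2.08]
turn wz -0.0629 shift [-124.5  281.   122.8] tilt [-0.002  -0.0007] q6 2.08 t 12.75
```

```bash
python3 -m crank '[[[1,0,0,0,0,0,-0.063],[1,-15.6,35.1,0,0,0,0],[1,-15.6,35.1,0,0,0,0],[1,-15.6,35.1,0,0,0,0],[1,-15.6,35.1,0,0,0,0],[1,-15.6,35.1,0,0,0,0],[1,-15.6,35.1,0,0,0,0],[1,-15.6,35.1,0,0,0,0],[1,-15.6,35.1,0,0,0,0],[1,0,0,30,0,0,0],[1,0,0,0,0,0,0],[1,0,0,0,0,0,0],[1,0,0,0,0,0,0]]]' 40
python3 - <<'E'
from h import *
st();go(.4735,.0488,.012,-4.4)
E
```

```text
t: 14.38
position: [0.4743, 0.0496, 0.1069]
orientation: [[0.997, -0.076, 0.001], [-0.076, -0.997, 0.0], [0.001, -0.0, -1.0]]
force: [0.6, -0.1, -0.3]
opening: 0.619
grasp_force: 42.3
t 14.38 p [0.4743 0.0496 0.1069] F [ 0.6 -0.1 -0.3] op 0.619 g 42.3
[[0.997, -0.076, 0.001], [-0.076, -0.997, 0.0], [0.001, -0.0, -1.0]] q [-0.06  0.02  1.83  0.    1.28  1.59]
turn wz 0.0007 shift [-0.7  0.8 94.9] tilt [0.0006 0.0001] q6 1.59 t 14.38
```

```bash
python3 -m crank '[[[1,-0.6,0.6,30,0,0,0],[1,0,0,30,0,0,0],[1,0,0,20,0,0,0],[1,0,0,10,0,0,0],[1,0,0,4.5,0,0,0],[1,0,0,0,0,0,0],[1,0,0,0,0,0,0]]]' 40
python3 -m crank '[[[-0.5,0,0,0,0,0,0],[-0.5,0,0,0,0,0,0],[-0.5,0,0,0,0,0,0],[-0.5,0,0,-20,0,0,0],[-0.5,0,0,-40,0,0,0],[-0.5,0,0,-50,0,0,0],[-0.5,0,0,-40,0,0,0],[-0.5,0,0,0,0,0,0]]]' 40
python3 - <<'E'
from h import *
go(.6490,.2057,-.001,1.6)
E
```

```text
t: 15.25
position: [0.4736, 0.0487, 0.0125]
orientation: [[0.997, -0.077, 0.001], [-0.077, -0.997, 0.0], [0.001, -0.0, -1.0]]
force: [-0.1, 0.5, -1.5]
opening: 0.619
grasp_force: 42.3
t: 16.25
position: [0.4744, 0.0487, 0.1648]
orientation: [[0.997, -0.077, 0.005], [-0.077, -0.997, -0.0], [0.005, -0.0, -1.0]]
force: [-0.6, -1.1, -0.8]
opening: 0.747
grasp_force: 0.0
turn wz -0.1046 shift [ 178.9 -152.1  165.8] tilt [ 0.0051 -0.0002] q6 1.59 t 16.25
```

```bash
python3 -m crank '[[[-0.5,0,0,0,0,0,-0.105],[-0.5,29.8,-25.3,0,0,0,0],[-0.5,29.8,-25.3,0,0,0,0],[-0.5,29.8,-25.3,0,0,0,0],[-0.5,29.8,-25.3,0,0,0,0],[-0.5,29.8,-25.3,20,0,0,0],[-0.5,29.8,-25.3,40,0,0,0],[-0.5,0,0,40,0,0,0],[-0.5,0,0,0,0,0,0],[-0.5,0,0,0,0,0,0],[-0.5,0,0,0,0,0,0]]]' 40
cat >> h.py <<'E'
def case(d,z,name=None):
    s=d['frame'][165:245,215:305]
    m=np.zeros(d['frame'].shape[:2],np.uint8);f=d['frame'].astype(int)
    # plaque is creamy: r-b difference
    m[:]=((f[...,2]-f[...,0]>8)&(f.min(2)>120)&(f[...,2]-f[...,0]<60))*255
    k=np.zeros_like(m);k[180:235,235:285]=m[180:235,235:285]
    k=cv2.morphologyEx(k,cv2.MORPH_OPEN,np.ones((3,3)))
    for r in rects(d,k,z,200): print('pile',np.round(r[0],4),np.round(r[1],1),round(r[2],1),np.round(r[3],1))
    if name: cv2.imwrite('pics/'+name,cv2.resize(s,None,fx=6,fy=6,interpolation=cv2.INTER_NEAREST))
E
python3 - <<'E'
from h import *
go(.6490,.2057,-.001,1.6);a=snap('top');case(a,.023,'case1.png')
E
```

```text
t: 17.62
position: [0.6484, 0.2054, 0.064]
orientation: [[1.0, 0.028, 0.003], [0.028, -1.0, 0.001], [0.003, -0.001, -1.0]]
force: [-0.2, -0.5, 0.7]
opening: 0.75
grasp_force: 0.0
turn wz 0.0 shift [ 0.6 -0.3 65. ] tilt [0.0028 0.0006] q6 1.74 t 17.62
pile [0.4742 0.0479] [88.7 52.4] -2.6 [258.9 207.7]
```

View pics/case1.png

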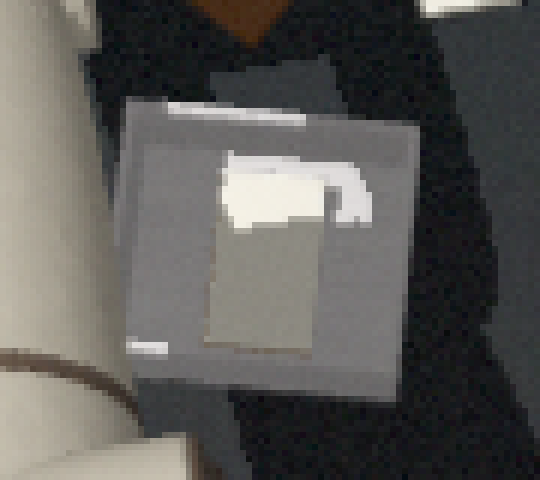

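The picture shows the first plaque flat on the bed at (258.9,207.7), centred to within about 1 mm. On to plaque 2.

```bash
python3 -m crank '[[[-0.5,0.5,-0.2,30,0,0,0],[-0.5,0,0,20,0,0,0],[-0.5,0,0,11,0,0,0],[-0.5,0,0,4,0,0,0],[-0.5,0,0,0,0,0,0],[1,0,0,0,0,0,0],[1,0,0,0,0,0,0],[1,0,0,0,0,0,0],[1,0,0,0,0,0,0],[1,0,0,-20,0,0,0],[1,0,0,-50,0,0,0],[1,0,0,-50,0,0,0],[1,0,0,-20,0,0,0],[1,0,0,0,0,0,0],[1,0,0,0,0,0,0]]]' 40
python3 - <<'E'
from h import *
st();go(.4735,.0490,.0225,-4.4)
E
```

```text
t: 19.55
position: [0.6475, 0.2056, 0.1353]
orientation: [[1.0, 0.028, -0.002], [0.028, -1.0, -0.0], [-0.002, 0.0, -1.0]]
force: [1.1, 0.6, -1.0]
opening: 0.618
grasp_force: 42.2
t 19.55 p [0.6475 0.2056 0.1353] F [ 1.1  0.6 -1. ] op 0.618 g 42.2
[[1.0, 0.028, -0.002], [0.028, -1.0, -0.0], [-0.002, 0.0, -1.0]] q [0.19 0.41 1.3  0.   1.43 1.74]
turn wz 0.1051 shift [-161.5  169.5  112.8] tilt [-0.0021 -0.0004] q6 1.74 t 19.55
```

```bash
python3 -m crank '[[[1,0,0,0,0,0,0.105],[1,-27,28.2,0,0,0,0],[1,-27,28.2,0,0,0,0],[1,-27,28.2,0,0,0,0],[1,-27,28.2,0,0,0,0],[1,-27,28.2,0,0,0,0],[1,-27,28.2,0,0,0,0],[1,0,0,30,0,0,0],[1,0,0,10,0,0,0],[1,0,0,0,0,0,0],[1,0,0,0,0,0,0],[1,0,0,0,0,0,0]]]' 40
python3 - <<'E'
from h import *
go(.4735,.0490,.0225,-4.4)
E
```

```text
t: 21.05
position: [0.4741, 0.0496, 0.0974]
orientation: [[0.997, -0.076, 0.001], [-0.076, -0.997, 0.0], [0.001, -0.0, -1.0]]
force: [-0.1, -0.6, -0.5]
opening: 0.616
grasp_force: 42.2
turn wz 0.0004 shift [-0.5  0.6 74.9] tilt [0.0007 0.0001] q6 1.59 t 21.05
```

```bash
python3 -m crank '[[[1,-0.4,0.4,30,0,0,0],[1,0,0,20,0,0,0],[1,0,0,15,0,0,0],[1,0,0,7,0,0,0],[1,0,0,3,0,0,0],[1,0,0,0,0,0,0],[1,0,0,0,0,0,0]]]' 40
python3 -m crank '[[[-0.5,0,0,0,0,0,0],[-0.5,0,0,0,0,0,0],[-0.5,0,0,0,0,0,0],[-0.5,0,0,-20,0,0,0],[-0.5,0,0,-40,0,0,0],[-0.5,0,0,-50,0,0,0],[-0.5,0,0,-30,0,0,0],[-0.5,0,0,0,0,0,0]]]' 40
python3 - <<'E'
from h import *
go(.6575,-.0476,-.001,10.8)
E
```

```text
t: 21.92
position: [0.4735, 0.049, 0.0223]
orientation: [[0.997, -0.077, 0.001], [-0.077, -0.997, 0.0], [0.001, -0.0, -1.0]]
force: [-0.5, -0.4, -1.3]
opening: 0.615
grasp_force: 42.2
t: 22.92
position: [0.4742, 0.049, 0.1641]
orientation: [[0.997, -0.077, 0.004], [-0.077, -0.997, -0.0], [0.004, -0.0, -1.0]]
force: [-0.1, -0.2, -1.0]
opening: 0.749
grasp_force: 0.0
turn wz -0.2651 shift [162.  129.3 165.1] tilt [ 0.004  -0.0002] q6 1.59 t 22.93
```

```bash
python3 -m crank '[[[-0.5,0,0,0,0,0,-0.1325],[-0.5,0,0,0,0,0,-0.1325],[-0.5,32.4,25.9,0,0,0,0],[-0.5,32.4,25.9,0,0,0,0],[-0.5,32.4,25.9,0,0,0,0],[-0.5,32.4,25.8,20,0,0,0],[-0.5,32.4,25.8,40,0,0,0],[-0.5,0,0,40,0,0,0],[-0.5,0,0,0,0,0,0],[-0.5,0,0,0,0,0,0],[-0.5,0,0,0,0,0,0]]]' 40
python3 - <<'E'
from h import *
go(.6575,-.0476,-.001,10.8);a=snap('top');case(a,.032,'case2.png')
E
```

```text
t: 24.3
position: [0.6572, -0.0475, 0.064]
orientation: [[0.982, 0.188, 0.003], [0.188, -0.982, -0.0], [0.003, 0.001, -1.0]]
force: [0.2, 0.1, -0.6]
opening: 0.75
grasp_force: 0.0
turn wz 0.0001 shift [ 0.3  0.1 65. ] tilt [ 0.0028 -0.0004] q6 1.19 t 24.3
pile [0.4099 0.0545] [137.   41.1] 85.3 [256.1 227.9]
pile [0.4966 0.0407] [148.4 123. ] 82.4 [261.3 199.8]
```

View pics/case2.png

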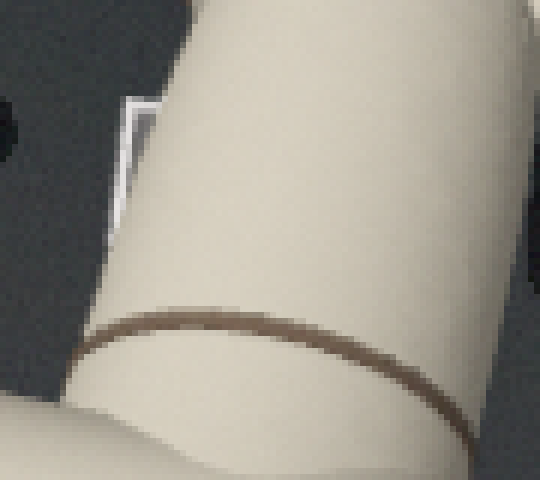

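The arm covers the case from here. I'll grip plaque 3 and check the pile later.

```bash
python3 -m crank '[[[-0.5,0.3,0.1,30,0,0,0],[-0.5,0,0,20,0,0,0],[-0.5,0,0,11,0,0,0],[-0.5,0,0,4,0,0,0],[-0.5,0,0,0,0,0,0],[1,0,0,0,0,0,0],[1,0,0,0,0,0,0],[1,0,0,0,0,0,0],[1,0,0,0,0,0,0],[1,0,0,-20,0,0,0],[1,0,0,-50,0,0,0],[1,0,0,-50,0,0,0],[1,0,0,-20,0,0,0],[1,0,0,0,0,0,0],[1,0,0,0,0,0,0]]]' 40
python3 - <<'E'
from h import *
st();go(.4735,.0490,.0315,-4.4)
E
```

```text
t: 26.22
position: [0.6562, -0.0476, 0.1354]
orientation: [[0.982, 0.187, -0.002], [0.187, -0.982, 0.001], [-0.002, -0.001, -1.0]]
force: [0.7, 0.3, -1.8]
opening: 0.618
grasp_force: 42.3
t 26.23 p [ 0.6562 -0.0476  0.1354] F [ 0.7  0.3 -1.8] op 0.618 g 42.3
[[0.982, 0.187, -0.002], [0.187, -0.982, 0.001], [-0.002, -0.001, -1.0]] q [-0.19  0.37  1.36  0.    1.41  1.19]
turn wz 0.265 shift [-189.6  -82.3  103.9] tilt [-0.002   0.0005] q6 1.19 t 26.23
```

```bash
python3 -m crank '[[[1,0,0,0,0,0,0.1325],[1,0,0,0,0,0,0.1325],[1,-31.6,-13.7,0,0,0,0],[1,-31.6,-13.7,0,0,0,0],[1,-31.6,-13.7,0,0,0,0],[1,-31.6,-13.7,0,0,0,0],[1,-31.6,-13.7,0,0,0,0],[1,-31.6,-13.7,0,0,0,0],[1,0,0,30,0,0,0],[1,0,0,10,0,0,0],[1,0,0,0,0,0,0],[1,0,0,0,0,0,0],[1,0,0,0,0,0,0]]]' 40
python3 - <<'E'
from h import *
go(.4735,.0490,.0315,-4.4)
E
```

```text
t: 27.85
position: [0.4745, 0.0487, 0.0973]
orientation: [[0.997, -0.077, 0.001], [-0.077, -0.997, 0.0], [0.001, -0.0, -1.0]]
force: [0.4, -0.2, -0.4]
opening: 0.617
grasp_force: 42.2
turn wz -0.0001 shift [-1.1 -0.2 65.8] tilt [0.0007 0.    ] q6 1.59 t 27.85
```

```bash
python3 -m crank '[[[1,-0.8,-0.2,30,0,0,0],[1,0,0,20,0,0,0],[1,0,0,9,0,0,0],[1,0,0,5,0,0,0],[1,0,0,2,0,0,0],[1,0,0,0,0,0,0],[1,0,0,0,0,0,0]]]' 40
python3 -m crank '[[[-0.5,0,0,0,0,0,0],[-0.5,0,0,0,0,0,0],[-0.5,0,0,0,0,0,0],[-0.5,0,0,-20,0,0,0],[-0.5,0,0,-40,0,0,0],[-0.5,0,0,-50,0,0,0],[-0.5,0,0,-20,0,0,0],[-0.5,0,0,0,0,0,0]]]' 40
python3 - <<'E'
from h import *
go(.6580,-.1626,-.001,2.5)
E
```

```text
t: 28.72
position: [0.4736, 0.0491, 0.0312]
orientation: [[0.997, -0.077, 0.001], [-0.077, -0.997, 0.0], [0.001, -0.0, -1.0]]
force: [-0.1, 0.4, -0.7]
opening: 0.617
grasp_force: 42.2
t: 29.72
position: [0.474, 0.049, 0.1622]
orientation: [[0.997, -0.077, 0.003], [-0.077, -0.997, -0.0], [0.003, -0.0, -1.0]]
force: [0.3, 0.4, 0.4]
opening: 0.755
grasp_force: 0.0
turn wz -0.1204 shift [174.6 219.5 163.2] tilt [ 0.0027 -0.    ] q6 1.59 t 29.73
```

```bash
python3 -m crank '[[[-0.5,0,0,0,0,0,-0.12],[-0.5,29.1,36.6,0,0,0,0],[-0.5,29.1,36.6,0,0,0,0],[-0.5,29.1,36.6,0,0,0,0],[-0.5,29.1,36.6,0,0,0,0],[-0.5,29.1,36.6,20,0,0,0],[-0.5,29.1,36.6,40,0,0,0],[-0.5,0,0,38,0,0,0],[-0.5,0,0,0,0,0,0],[-0.5,0,0,0,0,0,0],[-0.5,0,0,0,0,0,0]]]' 40
python3 - <<'E'
from h import *
go(.6580,-.1626,-.001,2.5);a=snap('top','t5.png');case(a,.041,'case3.png')
E
```

```text
t: 31.1
position: [0.6579, -0.1626, 0.0649]
orientation: [[0.999, 0.044, 0.003], [0.044, -0.999, -0.001], [0.003, 0.001, -1.0]]
force: [0.3, 0.2, -0.6]
opening: 0.752
grasp_force: 0.0
turn wz 0.0002 shift [ 0.1  0.  65.9] tilt [ 0.0026 -0.0008] q6 1.17 t 31.1
pile [0.4555 0.0307] [172.7 113.8] -33.7 [264.3 212.5]
```

View pics/t5.png

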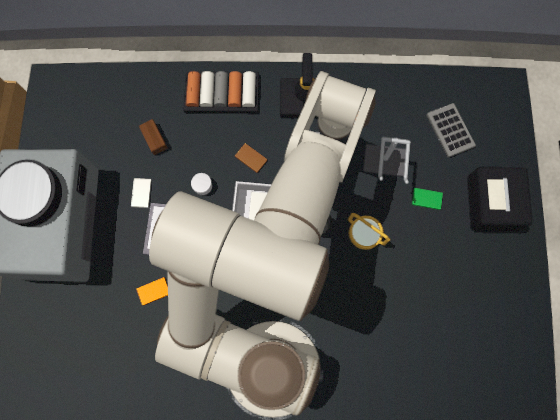

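The elbow covers part of the case. The magnifier is still at (367,232), and one plaque remains on the left at (141,193). Gripping this one.

```bash
python3 -m crank '[[[-0.5,0.1,0,30,0,0,0],[-0.5,0,0,20,0,0,0],[-0.5,0,0,12,0,0,0],[-0.5,0,0,4,0,0,0],[-0.5,0,0,0,0,0,0],[1,0,0,0,0,0,0],[1,0,0,0,0,0,0],[1,0,0,0,0,0,0],[1,0,0,0,0,0,0],[1,0,0,-20,0,0,0],[1,0,0,-50,0,0,0],[1,0,0,-50,0,0,0],[1,0,0,-20,0,0,0],[1,0,0,0,0,0,0],[1,0,0,0,0,0,0]]]' 40
python3 - <<'E'
from h import *
st();go(.4735,.0490,.0405,-4.4)
E
```

```text
t: 33.02
position: [0.6568, -0.1626, 0.1353]
orientation: [[0.999, 0.043, -0.002], [0.043, -0.999, 0.001], [-0.002, -0.001, -1.0]]
force: [-0.1, -0.9, -0.7]
opening: 0.619
grasp_force: 42.3
t 33.02 p [ 0.6568 -0.1626  0.1353] F [-0.1 -0.9 -0.7] op 0.619 g 42.3
[[0.999, 0.043, -0.002], [0.043, -0.999, 0.001], [-0.002, -0.001, -1.0]] q [-0.36  0.41  1.31  0.    1.43  1.17]
turn wz 0.1201 shift [-199.  -196.9   94.8] tilt [-0.002   0.0008] q6 1.17 t 33.02
```

```bash
python3 -m crank '[[[1,0,0,0,0,0,0.12],[1,-28.4,-28.2,0,0,0,0],[1,-28.4,-28.2,0,0,0,0],[1,-28.4,-28.2,0,0,0,0],[1,-28.4,-28.2,0,0,0,0],[1,-28.4,-28.2,0,0,0,0],[1,-28.4,-28.2,0,0,0,0],[1,-28.4,-28.2,0,0,0,0],[1,0,0,30,0,0,0],[1,0,0,5,0,0,0],[1,0,0,0,0,0,0],[1,0,0,0,0,0,0],[1,0,0,0,0,0,0]]]' 40
python3 - <<'E'
from h import *
go(.4735,.0490,.0405,-4.4)
E
```

```text
t: 34.65
position: [0.4747, 0.0491, 0.1023]
orientation: [[0.997, -0.077, 0.001], [-0.077, -0.997, 0.0], [0.001, -0.0, -1.0]]
force: [-0.2, -0.3, 0.1]
opening: 0.615
grasp_force: 42.2
turn wz -0.0004 shift [-1.1  0.2 61.8] tilt [0.0006 0.0001] q6 1.59 t 34.65
```

```bash
python3 -m crank '[[[1,-0.8,0.2,30,0,0,0],[1,0,0,17,0,0,0],[1,0,0,8,0,0,0],[1,0,0,5,0,0,0],[1,0,0,2,0,0,0],[1,0,0,0,0,0,0],[1,0,0,0,0,0,0]]]' 40
python3 -m crank '[[[-0.5,0,0,0,0,0,0],[-0.5,0,0,0,0,0,0],[-0.5,0,0,0,0,0,0],[-0.5,0,0,-20,0,0,0],[-0.5,0,0,-40,0,0,0],[-0.5,0,0,-40,0,0,0],[-0.5,0,0,-20,0,0,0],[-0.5,0,0,0,0,0,0]]]' 40
python3 - <<'E'
from h import *
go(.5220,.4180,-.001,-1.8)
E
```

```text
t: 35.52
position: [0.4737, 0.0492, 0.0402]
orientation: [[0.997, -0.077, 0.001], [-0.077, -0.997, 0.0], [0.001, -0.0, -1.0]]
force: [-0.1, 0.5, -1.3]
opening: 0.616
grasp_force: 42.3
t: 36.52
position: [0.4741, 0.0491, 0.1611]
orientation: [[0.997, -0.077, 0.003], [-0.077, -0.997, -0.0], [0.003, -0.0, -1.0]]
force: [0.6, -0.1, -1.0]
opening: 0.749
grasp_force: 0.0
turn wz -0.0453 shift [  36.3 -370.2  162.1] tilt [ 0.0026 -0.    ] q6 1.59 t 36.52
```

```bash
python3 -m crank '[[[-0.5,0,0,0,0,0,-0.045],[-0.5,3.6,-37,0,0,0,0],[-0.5,3.6,-37,0,0,0,0],[-0.5,3.6,-37,0,0,0,0],[-0.5,3.6,-37,0,0,0,0],[-0.5,3.6,-37,0,0,0,0],[-0.5,3.6,-37,0,0,0,0],[-0.5,3.6,-37,0,0,0,0],[-0.5,3.6,-37,0,0,0,0],[-0.5,3.7,-37,20,0,0,0],[-0.5,3.7,-37,40,0,0,0],[-0.5,0,0,38,0,0,0],[-0.5,0,0,0,0,0,0],[-0.5,0,0,0,0,0,0],[-0.5,0,0,0,0,0,0]]]' 40
python3 - <<'E'
from h import *
go(.5220,.4180,-.001,-1.8);a=snap('top','t6.png');case(a,.050);b=snap('side')
f=np.hstack([cv2.resize(a['frame'][165:245,215:305],None,fx=4,fy=4),cv2.resize(b['frame'][190:270,230:320],None,fx=4,fy=4)]);cv2.imwrite('pics/case4.png',f)
E
```

```text
t: 38.4
position: [0.5221, 0.4179, 0.0638]
orientation: [[0.999, -0.032, 0.002], [-0.032, -0.999, 0.001], [0.002, -0.002, -1.0]]
force: [-0.5, -0.3, -0.4]
opening: 0.751
grasp_force: 0.0
turn wz -0.0007 shift [-0.2 -0.1 64.8] tilt [0.0022 0.0015] q6 2.16 t 38.4
pile [0.471  0.0483] [93.6 53.9] -2.8 [258.4 206.6]
```

View pics/case4.png

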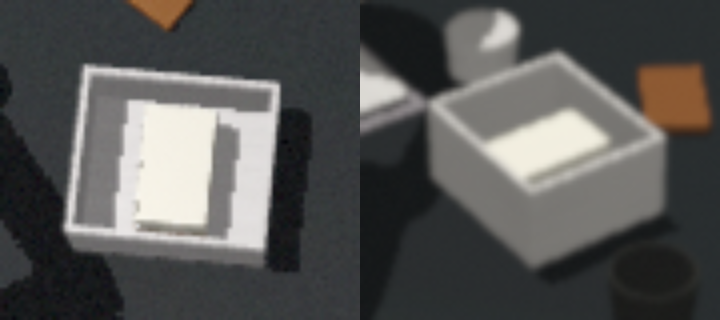

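The pile of four is square in the case, at (258,207) in the top view. Gripping the fifth.

```bash
python3 -m crank '[[[-0.5,-0.2,-0.1,30,0,0,0],[-0.5,0,0,20,0,0,0],[-0.5,0,0,11,0,0,0],[-0.5,0,0,4,0,0,0],[-0.5,0,0,0,0,0,0],[1,0,0,0,0,0,0],[1,0,0,0,0,0,0],[1,0,0,0,0,0,0],[1,0,0,0,0,0,0],[1,0,0,-20,0,0,0],[1,0,0,-50,0,0,0],[1,0,0,-50,0,0,0],[1,0,0,-20,0,0,0],[1,0,0,0,0,0,0],[1,0,0,0,0,0,0]]]' 40
python3 - <<'E'
from h import *
st();go(.4735,.0490,.0495,-4.4)
E
```

```text
t: 40.38
position: [0.5207, 0.4176, 0.1354]
orientation: [[0.999, -0.032, -0.002], [-0.032, -0.999, -0.001], [-0.002, 0.001, -1.0]]
force: [-0.8, -0.2, -0.8]
opening: 0.617
grasp_force: 42.2
t 40.38 p [0.5207 0.4176 0.1354] F [-0.8 -0.2 -0.8] op 0.617 g 42.2
[[0.999, -0.032, -0.002], [-0.032, -0.999, -0.001], [-0.002, 0.001, -1.0]] q [0.56 0.39 1.33 0.   1.42 2.16]
turn wz 0.045 shift [-18.8 371.1  85.9] tilt [-0.0018 -0.001 ] q6 2.16 t 40.38
```

```bash
python3 -m crank '[[[1,0,0,0,0,0,0.045],[1,-1.9,37.1,0,0,0,0],[1,-1.9,37.1,0,0,0,0],[1,-1.9,37.1,0,0,0,0],[1,-1.9,37.1,0,0,0,0],[1,-1.9,37.1,0,0,0,0],[1,-1.9,37.1,0,0,0,0],[1,-1.9,37.1,0,0,0,0],[1,-1.9,37.1,0,0,0,0],[1,-1.9,37.1,0,0,0,0],[1,-1.9,37.1,0,0,0,0],[1,0,0,25,0,0,0],[1,0,0,0,0,0,0],[1,0,0,0,0,0,0],[1,0,0,0,0,0,0]]]' 40
python3 - <<'E'
from h import *
go(.4735,.0490,.0495,-4.4)
E
```

```text
t: 42.25
position: [0.4741, 0.0498, 0.1123]
orientation: [[0.997, -0.076, 0.001], [-0.076, -0.997, 0.0], [0.001, -0.0, -1.0]]
force: [-0.1, -0.1, -0.3]
opening: 0.617
grasp_force: 42.2
turn wz 0.0008 shift [-0.5  0.9 62.8] tilt [0.0005 0.0001] q6 1.59 t 42.25
```

```bash
python3 -m crank '[[[1,-0.4,0.8,30,0,0,0],[1,0,0,18,0,0,0],[1,0,0,8,0,0,0],[1,0,0,5,0,0,0],[1,0,0,2,0,0,0],[1,0,0,0,0,0,0],[1,0,0,0,0,0,0]]]' 40
python3 -m crank '[[[-0.5,0,0,0,0,0,0],[-0.5,0,0,0,0,0,0],[-0.5,0,0,0,0,0,0],[-0.5,0,0,-20,0,0,0],[-0.5,0,0,-40,0,0,0],[-0.5,0,0,-50,0,0,0],[-0.5,0,0,-50,0,0,0],[-0.5,0,0,-30,0,0,0],[-0.5,0,0,0,0,0,0],[-0.5,0,0,0,0,0,0]]]' 40
python3 - <<'E'
from h import *
st()
a=snap('top','t7.png');b=snap('side','s7.png')
for n,d in(('top',a),('side',b)):
    f=d['frame'];h=cv2.cvtColor(f,cv2.COLOR_BGR2HSV)
    y=((h[...,0]>15)&(h[...,0]<32)&(h[...,1]>120)&(h[...,2]>60)).astype(np.uint8)
    N,l,s,c=cv2.connectedComponentsWithStats(y)
    for i in range(1,N):
        if s[i,4]>40: print(n,'yellow',s[i],np.round(c[i],1))
    print(n,'white');[print('  ',np.round(r[0],3),np.round(r[1],0),np.round(r[3],1)) for r in rects(d,white(d,130),.17,30,3000)]
# zoom both views side by side: magnifier + stand
g=np.hstack([cv2.resize(a['frame'][130:265,335:435],None,fx=4,fy=4,interpolation=cv2.INTER_NEAREST),cv2.resize(b['frame'][215:350,300:400],None,fx=4,fy=4,interpolation=cv2.INTER_NEAREST)])
cv2.imwrite('pics/mag.png',g)
E
```

```text
t: 43.12
position: [0.4736, 0.0487, 0.0492]
orientation: [[0.997, -0.077, 0.001], [-0.077, -0.997, 0.0], [0.001, -0.0, -1.0]]
force: [1.4, 0.0, -0.9]
opening: 0.62
grasp_force: 42.3
t: 44.38
position: [0.4731, 0.0487, 0.2381]
orientation: [[0.997, -0.077, -0.001], [-0.077, -0.997, 0.0], [-0.001, -0.0, -1.0]]
force: [-0.4, 0.1, 0.5]
opening: 0.748
grasp_force: 0.0
t 44.38 p [0.4731 0.0487 0.2381] F [-0.4  0.1  0.5] op 0.748 g 0.0
[[0.997, -0.077, -0.001], [-0.077, -0.997, 0.0], [-0.001, -0.0, -1.0]] q [-0.06 -0.06  1.64  0.    1.56  1.59]
top yellow [300  77  14  13  77] [305.5  84.2]
top yellow [  0  79  26  71 955] [ 10.1 113.1]
top yellow [348 213  42  37 492] [367.  230.7]
top yellow [136 277  34  28 547] [152.8 290.9]
top white
   [ 0.108 -0.027] [81. 42.] [282.2 331.2]
   [ 0.37  -0.247] [68. 49.] [364.3 234. ]
   [ 0.401 -0.27 ] [40. 10.] [372.3 222.6]
   [ 0.405 -0.016] [39. 10.] [279.6 220.3]
   [ 0.487 -0.632] [89. 60.] [498.2 194.2]
   [0.483 0.719] [151. 140.] [ 23.7 190.2]
   [0.573 0.673] [256.  75.] [ 42.5 160.3]
   [ 0.598 -0.338] [139. 114.] [394.3 154.9]
   [0.8   0.
[... 347 characters left out ...]
106. 333.]
   [ 0.301 -0.404] [45. 18.] [340.5 296.4]
   [ 0.277 -0.379] [55. 37.] [325.4 295.2]
   [ 0.03  -0.191] [75. 34.] [192.4 299.4]
   [ 0.605 -0.341] [124. 111.] [403.7 234.8]
   [0.084 0.202] [41. 15.] [134.9 217. ]
   [ 0.377 -0.071] [136. 125.] [275.6 221.7]
   [-0.044  0.29 ] [160.  27.] [ 78.6 220.2]
   [0.098 0.268] [85. 20.] [128.7 205.6]
   [0.272 0.09 ] [140. 131.] [212.4 210.5]
   [0.421 0.059] [56. 48.] [259.8 197.2]
   [ 0.697 -0.064] [103.  40.] [353.2 183.2]
   [0.696 0.052] [103.  45.] [327.4 169.3]
   [0.34  0.726] [236. 152.] [132.3 130.8]
   [0.592 0.668] [136.  64.] [198.6 117.7]
   [0.517 0.813] [134.  55.] [162.8 111.1]
   [2.19  1.609] [630. 405.] [328.3   8.4]
```

View pics/mag.png

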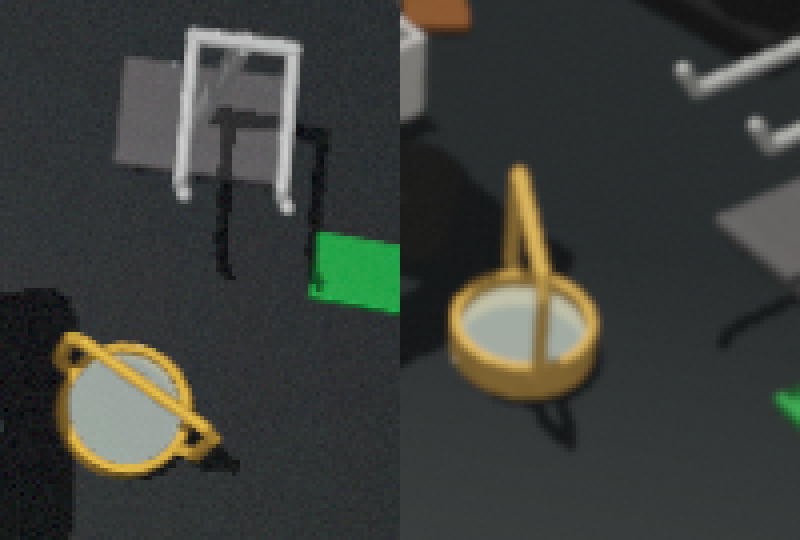

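Top-view crop: the bar runs from about (353,215) to (388,240). The prongs run from their tips at (381,178) and (407,182) to the crossbar at (383,139) and (408,142). The side crop agrees. From here on I'll work only from numbers.

```bash
cat > mag.py <<'E'
from h import *
def yel(d):
    h=cv2.cvtColor(d['frame'],cv2.COLOR_BGR2HSV)
    return (h[...,0]>12)&(h[...,0]<34)&(h[...,1]>100)&(h[...,2]>50)
def magn(a,cx=366.3,cy=232):
    v,u=np.nonzero(yel(a));P=np.c_[u,v].astype(float);r=np.hypot(u-cx,v-cy);P=P[r<32];r=r[r<32]
    Q=P[r<11.0]
    for i in range(6):
        vx,vy,x,y=cv2.fitLine(Q.astype(np.float32),cv2.DIST_HUBER,0,.01,.01).ravel().astype(float)
        w=np.abs((P[:,0]-x)*vy-(P[:,1]-y)*vx);Q=P[(w<1.6)]
    s=(Q-[x,y])@[vx,vy];e=[[x+vx*k,y+vy*k] for k in(s.min()-.3,s.max()+.3)]
    W=plane(a,e,.112);print('ends px',np.round(e,1),'world',np.round(W[:,:2],4),'len',np.linalg.norm(W[1]-W[0]),'mid',W.mean(0)[:2],'yaw of y-axis',np.degrees(np.arctan2(*(W[0]-W[1])[[1,0]])))
    # lens interior grey (two halves) -> hull
    f=a['frame'].astype(int);m=yel(a);z=np.zeros(m.shape,np.uint8);z[(m)]=255
    z[:int(cy-28)]=0;z[int(cy+28):]=0;z[:,:int(cx-35)]=0;z[:,int(cx+35):]=0
    c=max(cv2.findContours(z,cv2.RETR_EXTERNAL,cv2.CHAIN_APPROX_NONE)[0],key=cv2.contourArea).reshape(-1,2)
    Wc=plane(a,c,.020)[:,:2]
    # robust circle of radius 50 mm
    from scipy.optimize import least_squares
    k=least_squares(lambda p:np.hypot(*(Wc-p).T)-.0505,Wc.mean(0),loss='cauchy',f_scale=.0015);print('rim centre',k.x)
    return W
def stand(a):
    w=white(a,120)>0
    L=[];R=[]
    for v in range(146,174):
        u=np.nonzero(w[v,374:416])[0]+374
        if len(u)<3: continue
        g=np.split(u,np.nonzero(np.diff(u)>1)[0]+1);g=[x for x in g if 2<=len(x)<=6]
        if len(g)>=2: L.append((g[0].mean(),v));R.append((g[-1].mean(),v))
    A=plane(a,L,.172)[:,:2];B=plane(a,R,.172)[:,:2];o=[]
    for X in(A,B):
        vx,vy,x,y=cv2.fitLine(X.astype(np.float32),cv2.DIST_HUBER,0,.0005,.0005).ravel();s=np.sign(vx);o.append((np.array([x,y]),np.array([vx,vy])*s))
    print(len(A),'yaws',[np.degrees(np.arctan2(t[1],t[0])) for _,t in o])
    t=o[0][1]+o[1][1];t/=np.linalg.norm(t);n=np.array([-t[1],t[0]]);print('sep',(A.mean(0)-B.mean(0))@n)
    mid=((A.mean(0)+B.mean(0))/2)
    # extent along t: far crossbar edge and tips
    v,u=np.nonzero(w[130:190,374:416]);p=plane(a,np.c_[u+374,v+130],.17)[:,:2]
    s=(p-mid)@t;print('far edge (post bar centre +5 -> x=85)',s.max(),'near',s.min())
    v,u=np.nonzero(w[172:190,374:416]);q=plane(a,np.c_[u+374,v+172],.197)[:,:2];print('tip near edge',((q-mid)@t).min())
    org=mid+t*(s.max()-.085);print('origin from crossbar',org,'from tip',mid+t*(((q-mid)@t).min()+.05),'yaw',np.degrees(np.arctan2(t[1],t[0])))
E
python3 - <<'E'
from mag import *
a=snap('top');b=snap('side');magn(a);stand(a)
for q,p in(((353.5,215),(329.5,257.5)),((388,240),(335,283.7)),((380.7,178.2),(371,231.8)),((407,181.7),(389,245.8))): print(tri(a,q,b,p))
case(a,.059)
E
```

```text
ends px [[351.1 212.3]
 [390.  239.5]] world [[ 0.4429 -0.2196]
 [ 0.3652 -0.3289]] len 0.1341044870149876 mid [ 0.4040496 -0.2742327] yaw of y-axis 54.57364177304831
rim centre [ 0.40374779 -0.27432544]
28 yaws [np.float32(-6.430654), np.float32(-7.4712787)]
sep 0.07159707822188964
far edge (post bar centre +5 -> x=85) 0.06640653160434971 near -0.06350725842570634
tip near edge -0.07196107638695728
origin from crossbar [ 0.56483985 -0.33327026] from tip [ 0.56149699 -0.33286271] yaw -6.9509664
(array([ 0.43778529, -0.22798187,  0.10615406]), np.float64(3.320636716524363))
(array([ 0.3644234 , -0.32316964,  0.11722545]), np.float64(3.7911965686425924))
(array([ 0.52295189, -0.29357421,  0.19088293]), np.float64(1.9138692617643227))
(array([ 0.51301467, -0.36571917,  0.19175819]), np.float64(0.25391240088782324))
pile [0.4529 0.0422] [164.1  98.1] -30.3 [260.2 212. ]
```

```bash
python3 -m crank '[[[-0.4,0,0,0,0,0,-0.172],[-0.4,0,0,0,0,0,-0.172],[-0.4,0,0,0,0,0,-0.172],[-0.4,0,0,0,0,0,-0.172],[-0.4,0,0,0,0,0,-0.172],[-0.4,0,0,0,0,0,-0.17],[-0.4,0,0,0,0,0,0]]]' 60
python3 - <<'E'
from mag import *
go(.404,-.2742,.150,54.6);case(snap('top'),.059)
E
```

```text
t: 45.45
position: [0.4732, 0.0487, 0.2384]
orientation: [[0.58, 0.815, -0.001], [0.815, -0.58, 0.0], [-0.0, -0.001, -1.0]]
force: [0.0, 0.1, -0.0]
opening: 0.701
grasp_force: 0.0
turn wz -0.0005 shift [-303.3  130.6   88.4] tilt [-0.0008  0.0002] q6 0.56 t 45.45
pile [0.4521 0.0418] [165.2  96.3] -31.0 [260.3 212.3]
```

```bash
python3 -m crank '[[[-0.4,-30.3,13,0,0,0,0],[-0.4,-30.3,13,0,0,0,0],[-0.4,-30.3,13,0,0,0,0],[-0.4,-30.3,13,0,0,0,0],[-0.4,-30.3,13,0,0,0,0],[-0.4,-30.3,13,0,0,0,0],[-0.4,-30.3,13,0,0,0,0],[-0.4,-30.3,13,0,0,0,0],[-0.4,-30.3,13,0,0,0,0],[-0.4,-30.3,13,0,0,0,0],[-0.4,0,0,40,0,0,0],[-0.4,0,0,40,0,0,0],[-0.4,0,0,0,0,0,0],[-0.4,0,0,0,0,0,0],[-0.4,0,0,0,0,0,0]]]' 60
python3 - <<'E'
from mag import *
go(.404,-.2742,.092,54.6)
a=snap('top');b=snap('side')
v,u=np.nonzero(yel(b)[245:325,300:365]);print('side yellow',len(u),u.mean()+300,v.mean()+245,v.min()+245,v.max()+245)
case(a,.059)
E
```

```text
t: 47.38
position: [0.4045, -0.274, 0.1605]
orientation: [[0.58, 0.815, 0.002], [0.815, -0.58, -0.002], [-0.0, 0.002, -1.0]]
force: [-0.5, 0.2, 0.6]
opening: 0.701
grasp_force: 0.0
turn wz -0.0003 shift [-0.4 -0.3 68.5] tilt [ 0.0017 -0.0015] q6 -0.14 t 47.38
side yellow 823 330.67436208991495 291.98298906439857 256 314
pile [0.4727 0.0479] [92.6 54.1] -3.9 [258.4 205.4]
```

```bash
python3 -m crank '[[[-0.4,-0.3,-0.3,25,0,0,0],[-0.4,0,0,25,0,0,0],[-0.4,0,0,13,0,0,0],[-0.4,0,0,5,0,0,0],[-0.4,0,0,0,0,0,0],[-0.4,0,0,0,0,0,0],[1,0,0,0,0,0,0],[1,0,0,0,0,0,0],[1,0,0,0,0,0,0],[1,0,0,0,0,0,0],[1,0,0,0,0,0,0],[1,0,0,0,0,0,0],[1,0,0,0,0,0,0]]]' 80
python3 - <<'E'
from mag import *
st()
E
```

```text
t: 49.1
position: [0.4035, -0.2737, 0.0909]
orientation: [[0.579, 0.815, -0.0], [0.815, -0.579, -0.0], [-0.0, -0.0, -1.0]]
force: [-2.1, 0.6, 5.9]
opening: 0.086
grasp_force: 78.0
t 49.1 p [ 0.4035 -0.2737  0.0909] F [-2.1  0.6  5.9] op 0.086 g 78.0
[[0.579, 0.815, -0.0], [0.815, -0.579, -0.0], [-0.0, -0.0, -1.0]] q [-0.75  0.06  1.83 -0.    1.25 -0.14]
```

```bash
python3 -m crank '[[[1,0,0,-14,0,0,0],[1,0,0,-30,0,0,0],[1,0,0,-30,0,0,0],[1,0,0,-26,0,0,0],[1,0,0,-5,0,0,0],[1,0,0,0,0,0,-0.1],[1,0,0,0,0,0,-0.1],[1,0,0,0,0,0,-0.1],[1,0,0,0,0,0,-0.1],[1,0,0,0,0,0,-0.096],[1,0,0,0,0,0,0],[1,0,0,0,0,0,0],[1,0,0,0,0,0,0]]]' 80
python3 - <<'E'
from mag import *
st();go(.4538,-.3196,.196,83)
E
```

```text
t: 50.72
position: [0.4035, -0.2736, 0.1956]
orientation: [[0.122, 0.992, -0.0], [0.992, -0.122, 0.0], [0.0, -0.0, -1.0]]
force: [0.2, -0.4, -1.9]
opening: 0.084
grasp_force: 78.4
t 50.73 p [ 0.4035 -0.2736  0.1956] F [ 0.2 -0.4 -1.9] op 0.084 g 78.4
[[0.122, 0.992, -0.0], [0.992, -0.122, 0.0], [0.0, -0.0, -1.0]] q [-0.75 -0.02  1.69  0.    1.47 -0.63]
turn wz -0.0006 shift [-39.5  55.6  -0.4] tilt [-0.0002  0.0003] q6 -0.63 t 50.73
```

```bash
python3 -m crank '[[[1,-13,18,-1,0,0,0],[1,-13,19,-1,0,0,0],[1,-13.5,19,-1,0,0,0],[1,0,0,0,0,0,0],[1,0,0,0,0,0,0]]]' 80
python3 - <<'E'
from mag import *
go(.5709,-.3340,.199,83)
b=snap('side');v,u=np.nonzero(yel(b)[150:330,330:420]);print(len(u),u.min()+330,u.max()+330,v.min()+150,v.max()+150)
# expected bar ends of hanging magnifier and prong tips in side view, with present TCP
s=arm.observe();c=np.array(s['position'])+[0,0,.021];R=np.array(s['orientation'])
print('bar ends exp',proj(b,[c+R[:,0]*.052,c-R[:,0]*.052]),'rim bottom',proj(b,[c-[0,0,.112]]))
E
```

```text
t: 51.35
position: [0.454, -0.3193, 0.1985]
orientation: [[0.122, 0.993, -0.0], [0.993, -0.122, 0.001], [0.001, -0.001, -1.0]]
force: [-0.5, -0.2, -2.0]
opening: 0.087
grasp_force: 78.3
turn wz 0.0003 shift [ -0.3 117.8  -0.5] tilt [-0.0005  0.0006] q6 -0.63 t 51.35
871 339 392 172 285
bar ends exp [[347.9065804  227.51997206]
 [374.29598775 248.1685259 ]] rim bottom [[357.22823824 271.36924924]]
```

```bash
python3 -m crank '[[[1,0,15,0,0,0,0],[1,0,20,0,0,0,0],[1,0,20,0,0,0,0],[1,0,20,0,0,0,0],[1,0,20,0,0,0,0],[1,0,15,0,0,0,0],[1,0,7.5,0,0,0,0],[1,0,0,0,0,0,0],[1,0,0,0,0,0,0],[1,0,0,0,0,0,0]]]' 80
python3 -m crank '[[[1,0,0,10,0,0,0],[1,0,0,12,0,0,0],[1,0,0,8,0,0,0],[1,0,0,3,0,0,0],[1,0,0,0,0,0,0],[1,0,0,0,0,0,0]]]' 80
python3 - <<'E'
from mag import *
go(.5709,-.3340,.159,83)
E
```

```text
t: 52.65
position: [0.5706, -0.334, 0.1991]
orientation: [[0.121, 0.993, 0.0], [0.993, -0.121, -0.0], [-0.0, 0.0, -1.0]]
force: [0.4, 0.1, -2.1]
opening: 0.088
grasp_force: 78.3
t: 53.4
position: [0.5711, -0.334, 0.1662]
orientation: [[0.121, 0.993, 0.0], [0.993, -0.121, -0.0], [-0.0, 0.0, -1.0]]
force: [0.2, 0.4, -2.5]
opening: 0.083
grasp_force: 78.3
turn wz 0.0007 shift [-0.  -0.2  7.2] tilt [ 0.0004 -0.0002] q6 -0.52 t 53.4
```

```bash
python3 -m crank '[[[1,0,0,3,0,0,0],[1,0,0,2,0,0,0],[1,0,0,1.5,0,0,0],[1,0,0,0,0,0,0],[1,0,0,0,0,0,0]]]' 80
python3 -m crank '[[[1,0,0,1,0,0,0],[1,0,0,0,0,0,0],[1,0,0,0,0,0,0]]]' 80
```

```text
t: 54.02
position: [0.571, -0.3339, 0.1594]
orientation: [[0.121, 0.993, 0.0], [0.993, -0.121, 0.0], [0.0, 0.0, -1.0]]
force: [0.5, 0.2, -3.1]
opening: 0.087
grasp_force: 78.3
t: 54.4
position: [0.571, -0.334, 0.1586]
orientation: [[0.121, 0.993, 0.0], [0.993, -0.121, -0.0], [-0.0, 0.0, -1.0]]
force: [-0.1, -0.1, 1.9]
opening: 0.086
grasp_force: 78.8
```

```bash
python3 -m crank '[[[0.7,0,0,0,0,0,0],[0.4,0,0,0,0,0,0],[0.2,0,0,0,0,0,0],[0.2,0,0,0,0,0,0],[0.2,0,0,0,0,0,0],[0.2,0,0,-15,0,0,0],[0.2,0,0,-30,0,0,0],[0.2,0,0,-40,0,0,0],[0.2,0,0,-40,0,0,0],[0.2,0,0,-20,0,0,0],[0.2,0,0,0,0,0,0]]]' 80
python3 -m crank '[[[0.2,-20,-30,0,0,0,0],[0.2,0,-50,0,0,0,0],[0.2,0,-50,0,0,0,0],[0.2,0,-50,0,0,0,0],[0.2,0,-50,0,0,0,0],[0.2,0,0,0,0,0,0],[0.2,0,0,0,0,0,0]]]' 80
python3 - <<'E'
from mag import *
st();a=snap('top','t8.png');b=snap('side','s8.png')
for d,n,(u0,v0,u1,v1) in((a,'top',(340,120,430,270)),(b,'side',(330,170,440,330))):
    v,u=np.nonzero(yel(d)[v0:v1,u0:u1]);print(n,len(u),np.round([u.mean()+u0,v.mean()+v0]),u.min()+u0,u.max()+u0,v.min()+v0,v.max()+v0)
t=np.radians(-7);X=np.array([np.cos(t),np.sin(t),0]);Y=np.array([-np.sin(t),np.cos(t),0])
o=np.array([.571,-.334,.068])
rim=[o+50e-3*(X*np.cos(q)+Y*np.sin(q))+[0,0,zz] for q in np.arange(0,6.3,.3) for zz in(0,.028)]
bar=[o+Y*s+[0,0,.117] for s in(-.062,.062)]
for d,n in((a,'top'),(b,'side')):
    p=proj(d,rim+bar);print('expected',n,p.min(0),p.max(0),'bar',p[-2:].round(1).tolist())
v,u=np.nonzero(white(a,180)[205:255,140:215]);
k=np.zeros(a['frame'].shape[:2],np.uint8);k[205:245,155:205]=(a['frame'][205:245,155:205].max(2)<90)*255
for r in rects(a,k,.036,30): print('knob',np.round(r[0],4),np.round(r[1],1),np.round(r[3],1))
w=white(a,180);k=np.zeros_like(w);k[200:262,140:213]=w[200:262,140:213]
for r in rects(a,k,.012,300): print('lid',np.round(r[0],4),np.round(r[1],1),round(r[2],1))
case(a,.059)
E
```

```text
t: 55.78
position: [0.5712, -0.3341, 0.3058]
orientation: [[0.121, 0.993, 0.003], [0.993, -0.121, -0.002], [-0.002, 0.003, -1.0]]
force: [0.6, -0.0, -0.9]
opening: 0.399
grasp_force: 0.0
t: 56.65
position: [0.3403, -0.3259, 0.3031]
orientation: [[0.122, 0.993, 0.0], [0.993, -0.122, 0.0], [0.0, 0.0, -1.0]]
force: [0.4, 0.0, -1.2]
opening: 0.4
grasp_force: 0.0
t 56.65 p [ 0.3403 -0.3259  0.3031] F [ 0.4  0.  -1.2] op 0.4 g 0.0
[[0.122, 0.993, 0.0], [0.993, -0.122, 0.0], [0.0, 0.0, -1.0]] q [-0.93 -0.08  1.54  0.    1.69 -0.81]
top 546 [390. 170.] 367 417 155 190
side 947 [391. 248.] 372 413 172 280
expected top [370.02808944 155.57825687] [416.17330133 190.35850411] bar [[416.2, 165.1], [372.3, 159.3]]
expected side [370.9516292  222.53718889] [410.38234926 279.29954398] bar [[410.4, 245.7], [378.5, 222.5]]
knob [0.4048 0.3019] [30.7 25.3] [173.5 228.2]
lid [0.4089 0.3055] [152.  125.9] -83.3
pile [0.4733 0.0479] [92.1 53.6] -3.6 [258.4 205.2]
```

```bash
python3 - <<'E'
from mag import *
a=snap('top')
print([np.round(r[0],3).tolist()+np.round(r[1]).tolist() for r in rects(a,white(a),.009,150,900)])
v,u=np.nonzero(yel(a)[120:270,340:430]);print(len(u),u.min()+340,u.max()+340,v.min()+120,v.max()+120)
print(job.sign_off())
E
```

```text
[[0.246, -0.861, 268.0, 33.0], [0.53, -0.7, 96.0, 66.0], [0.556, 0.231, 56.0, 54.0], [0.594, -0.352, 78.0, 60.0], [0.877, 0.093, 114.0, 35.0], [0.878, 0.231, 113.0, 35.0], [0.994, 0.084, 325.0, 33.0]]
541 367 417 155 190
the job is handed in; nothing more can be done
None
```

The job is handed in: the lid is knob up within about 2 mm of the pad's middle, all five white plaques are stacked square on the teak bed, and the magnifier hangs by its bar over both prongs (these checks are from camera measurements; sign-off returned no verdict).

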